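# Third hand: hold a bottle pocket against the cart's accessory rail for bolting

### The arm

A 6-joint arm with a two-finger parallel gripper is mounted at the origin on the work surface. World frame = base frame: x ahead of the robot, y to its left, z up, the work surface at z = 0. Lengths are in mm, angles in rad, forces in N, time in s.
With the tool pointing down it reaches from about 275 to 850 mm from the base axis. Payload 19 kg.
Tool frame: the origin (TCP) lies midway between the tips of the shut fingers; the grasp point (between the pads) lies bot.pinch_z behind it (bot.pinch_z is the distance from the TCP to the grasp point, in mm); z points along the fingers, y is the line along which they close (so a half turn about z gives the same grasp; the last joint's range is limited). The gripper opens to 85 mm and grips with 20 to 120 N. Pads are 22 mm wide; open, the fingers measure 114 mm over their backs; the gripper's body (76 mm by 85 mm) begins 54 mm behind the grasp point. The pads swing forward as they close: fully open they stand 13 mm farther back than shut.
Start: joints at [0.997, 0.15, 1.437, -0, 1.554, -0.134], TCP at [244.811, 520.248, 231.267] pointing down, gripper open.
Joint ranges: [-2.8, 2.8], [-0.68, 2.1], [0.12, 2.68], [-1.39, 4.53], [0.16, 2.79], [-2.81, 2.81]. Speed limits (rad/s): [1.89, 1.89, 2.22, 3.01, 3.01, 3.01].

### API

Orientations are given as a rotation vector (axis times angle).
In Python, from plant import bot gives the robot as it stands.
- The arm moves only by the tool carry_out, never from a script. Its argument "deltas" is a list of rows, each an object with "dp": the shift along the tool's x, y, z in units of 50 mm (1.0 is 50 mm), a list of three; "dr": the turn, a rotation vector about the tool's x, y, z in units of 6 degrees (1.0 is 6 degrees), a list of three. A call has 1 to 5 rows; each row is the pose to reach, as a shift and turn from the pose commanded when the call began, along the tool's axes at that moment; what a row does not reach only later rows make up. A row lasts 1/8 s, in which the tool goes at most 62.5 mm and 10.7 degrees, less where a joint would pass 70% of its speed; a pose out of reach is approached as far as the arm can. A call with a gripper value outside its range is refused whole. "hand" is the finger opening in mm, from 0 to 85.4, set as the call begins (left out, the last holds). The fingers move at their own pace and stop on an object; the grip force is fixed at half the most. Time passes only in rows, so rows that repeat a pose let the fingers close. It gives the time, the measured TCP pose, the force, the opening and the grip force at its end, in the units of the state.
- bot.read_state(): the state, without advancing time (a new reading comes with each control period).
- bot.get_image(name): name is "scene" or "top"; returns a dict with "color" (384x512x3 uint8, blue, green, red), "fx", "fy", "cx", "cy" (pixels), "position" and "attitude" of the camera in the world. Camera axes: x right, y up, looking along -z (the intrinsics and any distortion apply to the point x, -y, -z); pixel columns grow to the right and rows downward; lengths in mm; the calibration is good to about 2 mm. A picture is of the moment at which its call begins. There is no depth.
- bot.close_job(): hands the job in; it is judged then, once.
Trained networks look in a picture, given as the dict that the camera call returned (one of the last four; its "shot" number tells which), for a name from the list of things; names that differ only in an ending like _2 or _b are one class to them, and where a whole thing is asked for, a point or a joint stands for the part that bears it (a point fixed in the world has none). Each returns a list of dicts, best first, with "conf" (0 to 1); they miss things now and then, are a little off and sometimes report something else, mostly with a low value. They report only what shows in the picture. A call takes as long as a camera call. They do not tell look-alikes from the thing itself.
- bot.boxes_of(picture, name): "at" ([column, row] in pixels, amid what is visible of it).
- bot.trace(picture, name): "pixels" (384x512 bool, what is visible of it) and "at" ([column, row] in pixels, amid what is visible of it).
The state is a dict: "t": time; "joint_positions": joint angles; "joint_velocities": joint speeds; "effort": joint torques, N m; "tcp_pos": TCP position; "tool_rot": TCP orientation; "ft_force": force on the tool from outside, world axes, zero at the start; "moment": the same for the moment, N m; "finger_gap": finger opening in mm; "grip_force": force on a finger pad.
Only numpy, scipy, OpenCV 4.12 (cv2) and the standard library are available. Lean on these libraries where they do the work, as an engineer would, in place of code of your own. Each camera call takes 0.05 s, during which the arm holds its last target. There are 200 camera calls.

### The job

Pick up the loose grey steel bottle pocket, take it to the empty place on the cart's accessory rail (the other place already has a pocket bolted on) and, with its tall back flat on the rail, upright, and its two holes over the two empty holes in the bar, press it squarely against the rail with a steady push of about 10 newtons (between 5 and 15), so that a colleague can put the bolts through from behind. Never push on the rail with more than 30 newtons, and leave the other things on the cart where they are. You are the third hand: finish while still gripping the pocket clear of the deck and pressing; do not let go.

Things in the scene. Friction and masses are not known exactly. Their poses are not given: they have to be found in the camera images.
- pocket_mid (a point): Loose bottle pocket: open-topped box of grey painted 3 mm sheet steel, 56 mm wide (x), 54 deep (y), 74 tall, 0.2 kg, upright on the deck. Back wall (+y side) 74 mm tall (44 wide above 60) with two holes, sides 60, front 43. Grip it across its width, outside the side walls. This point: its middle, 40 mm above its underside, 27 mm before its back face; x across, y out through its back, z up.
- pocket_back (a point): Point on the back face of the loose pocket half-way between its two 8 mm holes (36 mm apart), 45 mm above its underside; same axes as pocket_mid, from which it lies 27 mm towards +y and 5 mm up.
- rail: Accessory rail, fixed: rigid flat steel bar 320 mm long, 25 high (95 to 120 mm above the deck), 10 thick, on two posts behind it, 122 mm tall, 140 mm either side of its middle. Places for pockets 65 mm either side of the middle. Origin on the deck below the middle of the bar's front face; x along the bar, y into it and out behind (pockets hang on the -y side), z up. It does not give.
- free_place: The empty place on the rail: the point on the bar's front face half-way between its two empty 8 mm bolt holes (36 mm apart), 107.5 mm above the deck; axes as the rail's (y into the bar). In place, pocket_back lies on this point with the same axes and the pocket's underside is 62.5 mm above the deck.
- fitted: The pocket already bolted on at the rail's other place: same form as the loose one, fixed, an amber bottle in it. Origin in the plane of the bar's front face, mid-width, level with its underside; it reaches 28 mm to either side, 54 mm to -y and 74 mm up.
- organizer: Grey four-row pill organizer, 205 x 118 x 33 mm, long along its x; origin at the centre of its underside. A bystander.
- mug: White ceramic mug, 82 mm across, 95 mm tall, handle to its +y; origin at the centre of its underside. A bystander.
- pillbottle1: Closed blue pill bottle, 44 mm across, 82 mm tall; origin at the centre of its underside. A bystander.
- pillbottle2: A second blue pill bottle like the first. A bystander.
- jar: Glass jar with aluminium lid, 62 mm across, 75 mm tall; origin at the centre of its underside. A bystander.
- splitter: Chrome pill splitter, 86 x 44 mm, its lid standing open, 88 mm tall; origin at the centre of its underside. A bystander.
- dish: Round steel dish with the bolts, 76 mm across, 18 mm tall; origin at the centre of its underside. A bystander.
- screwdriver: Screwdriver with black handle lying on the deck along its x. A bystander.
There are look-alikes about, which are no part of the job. Leave any pink look-alike of the part that bears pocket_mid alone.

How it is judged:
By the outcome, as a careful person would: the job done as asked, in the order asked, and still so for the second after the job is handed in, while the arm keeps its last pose, push and grip.
It also fails if it takes over 48 s, if anything falls off the work surface, if the arm or the gripper's body presses on something with over 40 N, if the wrist force passes 120 N, or if a joint passes its speed limit or range.

## Working session

There is one attempt and no reset: what is moved stays moved. The work goes in short steps, Python scripts to look and compute and a tool call to move; the robot and the scene stay as the last step left them, time stands still between calls to the robot, and variables do not carry over. Pictures are saved under pics/ and viewed, at most 10 in all, crops included, and the job is handed in when it is done.

Besides the shell and the picture viewer there is one more tool, called after ">>>" as a command line: name --argument value ..., lists and objects as JSON in quotes. carry_out: Moves the arm, as the interface text tells. Its arguments: {"type":"object","properties":{"deltas":{"type":"array"},"hand":{"type":"number"}},"required":["deltas"]}

```bash
mkdir -p pics; ls
cat > h.py <<'E'
import numpy as np, cv2
from scipy.spatial.transform import Rotation as R
from plant import bot
def rot(p):
    a=np.array(p["attitude"],float)
    return a if a.shape==(3,3) else (R.from_rotvec(a).as_matrix() if a.size==3 else R.from_quat(a).as_matrix())
def ray(p,uv):
    d=np.array([(uv[0]-p["cx"])/p["fx"],-(uv[1]-p["cy"])/p["fy"],-1.0])
    return np.array(p["position"],float),rot(p)@d
def onz(p,uv,z):
    o,d=ray(p,uv); return o+d*(z-o[2])/d[2]
def proj(p,X):
    c=(np.array(X,float)-np.array(p["position"]))@rot(p)
    return np.stack([p["cx"]+p["fx"]*c[...,0]/-c[...,2],p["cy"]+p["fy"]*c[...,1]/c[...,2]],-1)
E
python3 - <<'E'
from h import *
for n in ("scene","top"):
    p=bot.get_image(n); cv2.imwrite(f"pics/{n}0.png",cv2.resize(p["color"],None,fx=1.5,fy=1.5))
    print(n,{k:v for k,v in p.items() if k!="color"})
    for t in ("pocket_mid","rail","fitted","mug","organizer","jar"):
        print(t,[(np.round(b["at"]),round(b["conf"],2)) for b in bot.boxes_of(p,t)][:4])
print(bot.pinch_z, bot.read_state())
E
```

```text
pics
scene {'fx': 346.97166143917445, 'fy': 346.97166143917445, 'cx': 252.62659146268388, 'cy': 191.3029528794333, 'position': array([1508.46079613,  124.845029  ,  848.34222293]), 'attitude': array([0.68125655, 0.75862467, 1.50393326]), 'shot': 1}
pocket_mid [(array([216., 186.]), 0.69), (array([224., 205.]), 0.59)]
rail [(array([292., 198.]), 0.63), (array([361., 217.]), 0.2)]
fitted [(array([284., 180.]), 0.8)]
mug [(array([164., 177.]), 0.8)]
organizer [(array([123., 229.]), 0.87)]
jar [(array([201., 243.]), 0.92)]
top {'fx': 361.6364969730407, 'fy': 361.6364969730407, 'cx': 257.23402201657177, 'cy': 188.83622054164564, 'position': array([ 439.20231353,   17.2353112 , 1055.46494506]), 'attitude': array([ 0.11926171, -0.07131427, -1.59810885]), 'shot': 2}
pocket_mid [(array([299., 200.]), 0.93), (array([316., 236.]), 0.58), (array([273., 120.]), 0.55)]
rail [(array([204., 202.]), 0.69)]
fitted [(array([217., 232.]), 0.85)]
mug [(array([393., 251.]), 0.97)]
organizer [(array([409., 154.]), 0.78)]
jar [(array([312., 128.]), 0.81)]
18.700000000000003 {'t': 0.7, 'joint_positions': array([ 9.96995494e-01,  1.50461264e-01,  1.43740713e+00,  1.32971990e-05,
        1.55382859e+00, -1.34031411e-01]), 'joint_velocities': array([ 7.28063691e-04,  6.81652922e-04,  7.56408822e-04, -1.96051949e-03,
       -6.22640624e-04, -7.32841172e-05]), 'effort': array([ 2.21323280e-03, -7.12658501e+01, -5.70998919e+01,  5.41343567e-06,
        1.44406516e-03, -9.73758529e-05]), 'tcp_pos': array([244.80127077, 520.23678545, 231.28508713]), 'tool_rot': array([-6.85224853e-01, -3.06590374e+00,  1.46476947e-04]), 'ft_force': array([-0.67801906, -0.49704883,  0.93218946]), 'moment': array([ 0.01360547,  0.01854653, -0.02982716]), 'grip_force': 0.0, 'finger_gap': 85.76576293702142}
```

View pics/scene0.png

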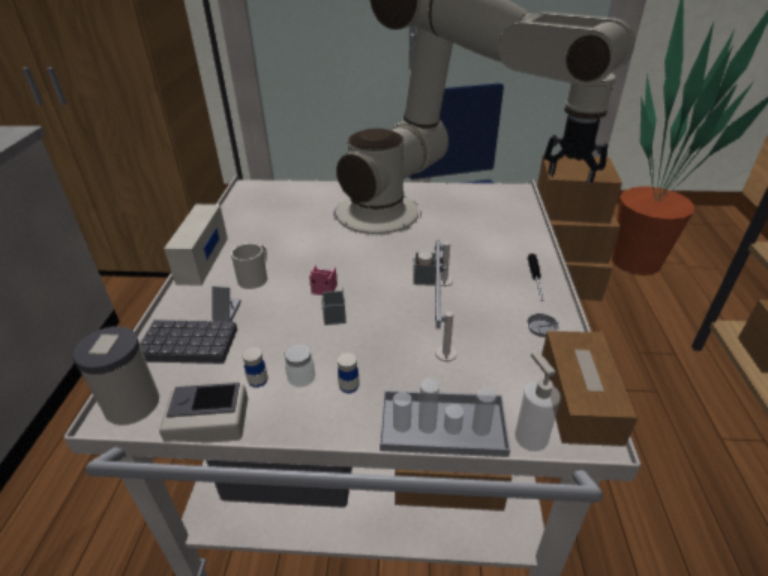

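View pics/top0.png

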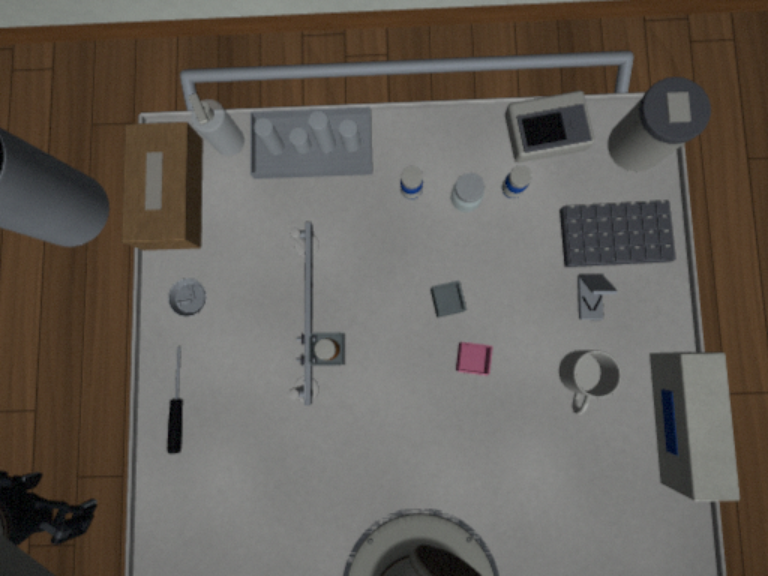

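The top view shows the grey box at full-resolution (299,200), the pink box at (316,236), and the rail at column ~205 with the fitted pocket near its -x end at (217,232). The third network hit, (273,120), is a pill bottle. In the scene view the grey box is at (222,205) and the pink one at (216,186). The grey one fits the description, so I'll confirm it in a crop and measure.

Run:
```python
from h import *
s=bot.get_image("scene");t=bot.get_image("top")
a=cv2.resize(s["color"][170:220,190:250],None,fx=6.5,fy=6.5,interpolation=cv2.INTER_CUBIC)
b=cv2.resize(t["color"][180:230,270:330],None,fx=6.5,fy=6.5,interpolation=cv2.INTER_CUBIC)
c=cv2.resize(t["color"][140:280,190:250],None,fx=325/140,fy=325/140,interpolation=cv2.INTER_CUBIC)
c=cv2.resize(t["color"][140:280,180:250],(280,560),interpolation=cv2.INTER_CUBIC)
ab=np.vstack([a,b]);ab=ab[:560] if len(ab)>560 else ab
ab=cv2.resize(np.vstack([a,b]),(336,560)); 
cv2.imwrite("pics/crop1.png",np.hstack([ab,c]))
for n,p in(("s",s),("t",t)):
  for nm in("pocket_mid","rail","fitted"):
    for m in bot.trace(p,nm)[:2]:
        q=m["pixels"].astype(np.uint8); pts=cv2.findNonZero(q); print(n,nm,np.round(m["at"]),round(m["conf"],2),q.sum(),cv2.minAreaRect(pts), np.round(cv2.boxPoints(cv2.minAreaRect(pts)),1).tolist())
        if n=="t": print([np.round(onz(p,v,{"pocket_mid":60,"rail":120,"fitted":122}[nm])[:2],1) for v in cv2.boxPoints(cv2.minAreaRect(pts))])
```

```text
s pocket_mid [223. 207.] 0.75 325 ((222.07525634765625, 204.62832641601562), (22.54994010925293, 14.83373737335205), 86.18592071533203) [[213.89999389648438, 193.89999389648438], [228.6999969482422, 192.89999389648438], [230.1999969482422, 215.39999389648438], [215.39999389648438, 216.39999389648438]]
s pocket_mid [215. 189.] 0.51 275 ((215.0, 187.0), (18.0, 18.0), 0.0) [[206.0, 196.0], [206.0, 178.0], [224.0, 178.0], [224.0, 196.0]]
s rail [294. 210.] 0.66 518 ((296.0, 200.5), (77.0, 12.0), 90.0) [[290.0, 162.0], [302.0, 162.0], [302.0, 239.0], [290.0, 239.0]]
s fitted [282. 179.] 0.83 336 ((284.5, 178.5), (21.0, 17.0), 90.0) [[276.0, 168.0], [293.0, 168.0], [293.0, 189.0], [276.0, 189.0]]
t pocket_mid [301. 197.] 0.76 445 ((298.6529235839844, 198.188232421875), (22.34383773803711, 20.933792114257812), 77.47119140625) [[286.0, 189.60000610351562], [306.3999938964844, 185.0], [311.29998779296875, 206.8000030517578], [290.8999938964844, 211.39999389648438]]
[array([556.1, -33.7]), array([566.9, -90.5]), array([ 506.2, -101.1]), array([495.4, -44.7])]
t pocket_mid [315. 238.] 0.67 445 
[... 844 characters left out ...]
000061035156]]
[array([352.6, 214.1]), array([668.2, 209.1]), array([665.9, 158.1]), array([351. , 165.1])]
t fitted [216. 233.] 0.93 519 ((214.5, 232.0), (31.0, 22.0), -0.0) [[199.0, 243.0], [199.0, 221.0], [230.0, 221.0], [230.0, 243.0]]
[array([417.7, 197.5]), array([474. , 197.1]), array([471.7, 116.7]), array([415.5, 117.7])]
t fitted [207. 207.] 0.61 813 ((203.03720092773438, 208.48182678222656), (17.101118087768555, 121.0133285522461), 0.5305013060569763) [[193.89999389648438, 268.8999938964844], [195.0, 147.89999389648438], [212.10000610351562, 148.10000610351562], [211.0, 269.1000061035156]]
[array([352.7, 211. ]), array([667.5, 206. ]), array([665.5, 160.5]), array([351.2, 167.3])]
```

View pics/crop1.png

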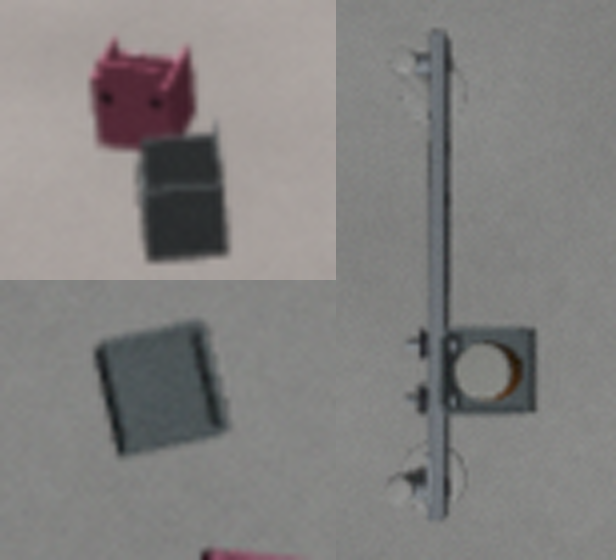

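The crop confirms it. The grey box is dark grey steel and the other is clearly pink. The grey box's tall back (the thin tab at upper right in the scene crop) faces +y, with yaw about +10°. I'll refine both poses by fitting rendered models.

```bash
cat > fit.py <<'E'
from h import *
from scipy.optimize import minimize
S=8
def cover(p,faces,roi):
    u0,v0,u1,v1=roi; im=np.zeros(((v1-v0)*S,(u1-u0)*S),np.uint8)
    for f in faces:
        q=(proj(p,f)-[u0-.5,v0-.5])*S-.5
        cv2.fillConvexPoly(im,np.round(q*16).astype(np.int32),255,shift=4)
    im=cv2.GaussianBlur(im,(0,0),S*.5)
    return cv2.resize(im,(u1-u0,v1-v0),interpolation=cv2.INTER_AREA)/255.
def resid(p,layers,roi,w):
    u0,v0,u1,v1=roi; g=p["color"][v0:v1,u0:u1].mean(2).astype(float)
    A=np.stack([np.ones_like(g)]+[cover(p,l,roi) for l in layers],-1)[w]; y=g[w]
    c,*_=np.linalg.lstsq(A,y,rcond=None); return np.mean((A@c-y)**2)
def place(X,x,y,a,z=0):
    c,s=np.cos(a),np.sin(a); X=np.array(X,float)
    return X@np.array([[c,s,0],[-s,c,0],[0,0,1]])+[x,y,z]
def quad(ax,v,a0,a1,b0,b1):
    o=[i for i in range(3) if i!=ax]; r=[]
    for a,b in((a0,b0),(a1,b0),(a1,b1),(a0,b1)):
        q=[0,0,0];q[ax]=v;q[o[0]]=a;q[o[1]]=b;r.append(q)
    return r
# pocket, origin mid-width, back face, underside
POCK=[quad(2,0,-28,28,-54,0),quad(0,-28,-54,0,0,60),quad(0,28,-54,0,0,60),quad(1,0,-28,28,0,60),quad(1,0,-22,22,60,74),quad(1,-54,-28,28,0,43)]
RT=[quad(2,120,-160,160,0,10)];RF=[quad(1,0,-160,160,95,120)];RE=[quad(0,160,0,10,95,120)]
def nm(f,x0,st):
    return minimize(f,x0,method="Nelder-Mead",options=dict(initial_simplex=np.vstack([x0]+[np.array(x0)+np.eye(len(x0))[i]*st[i] for i in range(len(x0))]),xatol=.02,fatol=1e-4,maxiter=300))
E
cat > m1.py <<'E'
from fit import *
s=bot.get_image("scene");t=bot.get_image("top")
rs=(200,170,245,225);rt=(280,178,320,220)
def W(p,roi):
    c=p["color"][roi[1]:roi[3],roi[0]:roi[2]].astype(int); return cv2.dilate(((c.max(2)-c.min(2))>45).astype(np.uint8),np.ones((5,5)))==0
ws,wt=W(s,rs),W(t,rt)
for flip in(0,np.pi):
  x0=[531,-67,.18] ; off=lambda v:(v[0]-27*np.sin(v[2]+flip),v[1]+27*np.cos(v[2]+flip),v[2]+flip)
  def cst(v,which):
    L=[place(f,*off(v)) for f in POCK]; e=0
    if 's' in which:e+=resid(s,[L],rs,ws)
    if 't' in which:e+=resid(t,[L],rt,wt)
    return e
  for wh in("s","t","st"):
    r=nm(lambda v:cst(v,wh),x0,[8,8,.1]); print("flip",flip,wh,r.x.round(3),round(r.fun,2))
rt=(195,140,222,278);rs=(275,155,312,248)
wt=np.ones((rt[3]-rt[1],rt[2]-rt[0]),bool); wt[78:108]=0
wt[:,:7]=0
gs=np.ones((rs[3]-rs[1],rs[2]-rs[0]),bool); gs[:40]=0; gs[:,19:]=0
def cr(v,wh):
    P=lambda L:[place(f,v[0],v[1],v[2]) for f in L]; e=0
    if 't' in wh:e+=resid(t,[P(RT),P(RF)],rt,wt)
    if 's' in wh:e+=resid(s,[P(RT),P(RF),P(RE)],rs,gs)
    return e
for wh in("t","s","st"):
    r=nm(lambda v:cr(v,wh),[509,165,-.01],[6,6,.02]); print("rail",wh,r.x.round(4),round(r.fun,2))
E
python3 m1.py
```

```text
flip 0 s [ 5.28255e+02 -7.20810e+01  1.82000e-01] 628.23
flip 0 t [ 5.30891e+02 -6.87440e+01  1.97000e-01] 51.27
flip 0 st [ 5.30544e+02 -7.01010e+01  1.71000e-01] 708.08
flip 3.141592653589793 s [ 5.2795e+02 -7.1850e+01  1.9000e-01] 626.32
flip 3.141592653589793 t [ 5.30503e+02 -6.73760e+01  1.88000e-01] 54.9
flip 3.141592653589793 st [ 5.30532e+02 -6.94240e+01  1.71000e-01] 728.3
rail t [ 5.107278e+02  1.779146e+02 -1.210000e-02] 37.61
rail s [ 5.093300e+02  1.737991e+02 -3.000000e-03] 28.1
rail st [ 5.091565e+02  1.776647e+02 -1.660000e-02] 98.2
```

Top-view fits: pocket middle at (531,-69), yaw 0.19. Rail origin is about (510,177), yaw about -0.012, which agrees with the fitted pocket being 65 mm towards -x. Those are good enough to approach.

```bash
cat > to.py <<'E'
from h import *
import sys
# target x y z yaw(of pocket)  -> tool y along -/+ pocket x, tool down
x,y,z,a=map(float,sys.argv[1:5]); st=bot.read_state()
Rc=R.from_rotvec(st["tool_rot"])
best=None
for k in(0,np.pi):
    T=np.array([[np.sin(a+k),np.cos(a+k),0],[-np.cos(a+k),np.sin(a+k),0],[0,0,-1]])
    d=(Rc.inv()*R.from_matrix(T)).as_rotvec()
    if best is None or np.linalg.norm(d)<np.linalg.norm(best): best=d
dp=Rc.inv().apply(np.array([x,y,z])-st["tcp_pos"])/50
print("tcp",st["tcp_pos"].round(1),"F",st["ft_force"].round(1),"gap",round(st["finger_gap"],1),"grip",round(st["grip_force"],1),"t",st["t"])
print("dp",dp.round(3),"dr",(np.degrees(best)/6).round(3),"q",st["joint_positions"].round(2))
print("world y in tool",Rc.inv().apply([-np.sin(a),np.cos(a),0]).round(3),"tool axes",Rc.as_matrix().round(3).tolist())
E
python3 to.py 531 -69 231 0.19
```

```text
Traceback (most recent call last):
  File "to.py", line 9, in <module>
    d=(Rc.inv()*R.from_matrix(T)).as_rotvec()
                ~~~~~~~~~~~~~^^^
  File "scipy/spatial/transform/_rotation.pyx", line 1143, in scipy.spatial.transform._rotation.Rotation.from_matrix
ValueError: Non-positive determinant (left-handed or null coordinate frame) in rotation matrix 0: [[ 0.18885889  0.98200424  0.        ]
 [-0.98200424  0.18885889  0.        ]
 [ 0.          0.         -1.        ]].
```

```bash
sed -i 's/T=np.array.*/T=np.array([[-np.sin(a+k),np.cos(a+k),0],[np.cos(a+k),np.sin(a+k),0],[0,0,-1]])/' to.py
python3 to.py 531 -69 231 0.19
```

```text
tcp [244.8 520.2 231.2] F [-0.3  0.5 -0.5] gap 85.8 grip 0.0 t 1.2
dp [-1.0197e+01 -8.2260e+00  5.0000e-03] dr [-2.000e-03  0.000e+00  8.986e+00] q [ 1.    0.15  1.44  0.    1.55 -0.13]
world y in tool [ 0.589  0.808 -0.   ] tool axes [[-0.905, 0.426, -0.0], [0.426, 0.905, -0.0], [0.0, -0.0, -1.0]]
```

>>> carry_out --deltas '[{"dp": [-1.0, -0.8, 0], "dr": [0, 0, 0.9]}, {"dp": [-1.9, -1.55, 0], "dr": [0, 0, 1.8]}, {"dp": [-2.8, -2.3, 0], "dr": [0, 0, 2.6]}, {"dp": [-3.7, -3.0, 0], "dr": [0, 0, 3.4]}, {"dp": [-4.6, -3.7, 0], "dr": [0, 0, 4.2]}]' --hand 85

```text
t: 1.82
tcp_pos: [374.6, 253.3, 231.5]
tool_rot: [1.341, 2.84, 0.001]
ft_force: [0.8, -0.1, -0.1]
finger_gap: 84.9
grip_force: 0.0
```

```bash
python3 to.py 531 -69 231 0.19
```

```text
tcp [374.6 253.3 231.5] F [ 0.8 -0.1 -0.1] gap 84.9 grip 0.0 t 1.825
dp [-6.964 -1.681  0.011] dr [6.000e-03 1.000e-03 4.762e+00] q [ 0.42 -0.11  1.7  -0.    1.55 -0.26]
world y in tool [0.878 0.478 0.   ] tool axes [[-0.636, 0.772, 0.001], [0.772, 0.636, 0.0], [-0.0, 0.001, -1.0]]
```

>>> carry_out --deltas '[{"dp": [-1.2, -0.3, 0], "dr": [0, 0, 0.9]}, {"dp": [-2.4, -0.6, 0], "dr": [0, 0, 1.8]}, {"dp": [-3.6, -0.9, 0], "dr": [0, 0, 2.7]}, {"dp": [-4.8, -1.15, 0], "dr": [0, 0, 3.5]}, {"dp": [-5.9, -1.4, 0], "dr": [0, 0, 4.2]}]'

```text
t: 2.45
tcp_pos: [508.9, -19.2, 231.5]
tool_rot: [1.929, 2.479, 0.0]
ft_force: [-0.6, -0.1, 0.3]
finger_gap: 85.5
grip_force: 0.0
```

```bash
python3 to.py 531 -69 130 0.19
```

```text
tcp [508.9 -19.2 231.5] F [-0.6 -0.1  0.3] gap 85.5 grip 0.0 t 2.45
dp [-1.074  0.182  2.03 ] dr [0.005 0.002 0.555] q [-0.19  0.01  1.59 -0.    1.54 -0.44]
world y in tool [ 0.998  0.058 -0.   ] tool axes [[-0.246, 0.969, 0.001], [0.969, 0.246, -0.0], [-0.0, 0.001, -1.0]]
```

>>> carry_out --deltas '[{"dp": [-1.07, 0.18, 0.4], "dr": [0, 0, 0.55]}, {"dp": [-1.07, 0.18, 1.2], "dr": [0, 0, 0.55]}, {"dp": [-1.07, 0.18, 2.0], "dr": [0, 0, 0.55]}, {"dp": [-1.07, 0.18, 2.4], "dr": [0, 0, 0.55]}, {"dp": [-1.07, 0.18, 2.4], "dr": [0, 0, 0.55]}]'

```text
t: 3.08
tcp_pos: [529.6, -66.5, 110.1]
tool_rot: [-1.995, -2.424, 0.002]
ft_force: [-0.1, 0.9, 1.5]
finger_gap: 85.1
grip_force: 0.0
```

```bash
python3 to.py 531 -69 20 0.19
python3 - <<'E'
from h import *
s=bot.get_image("scene");t=bot.get_image("top")
a=cv2.resize(s["color"][150:225,180:270],(480,400),interpolation=cv2.INTER_CUBIC)
b=cv2.resize(t["color"][165:225,265:320],(300,400),interpolation=cv2.INTER_CUBIC)
cv2.imwrite("pics/c2.png",np.hstack([a,b]))
E
```

```text
tcp [529.6 -66.5 110.1] F [-0.1  0.9  1.5] gap 85.1 grip 0.0 t 3.075
dp [-0.057  0.022  1.802] dr [-0.023 -0.01   0.034] q [-0.27  0.14  1.7  -0.    1.3  -0.46]
world y in tool [1.    0.004 0.001] tool axes [[-0.192, 0.981, -0.003], [0.981, 0.192, 0.001], [0.001, -0.002, -1.0]]
```

View pics/c2.png

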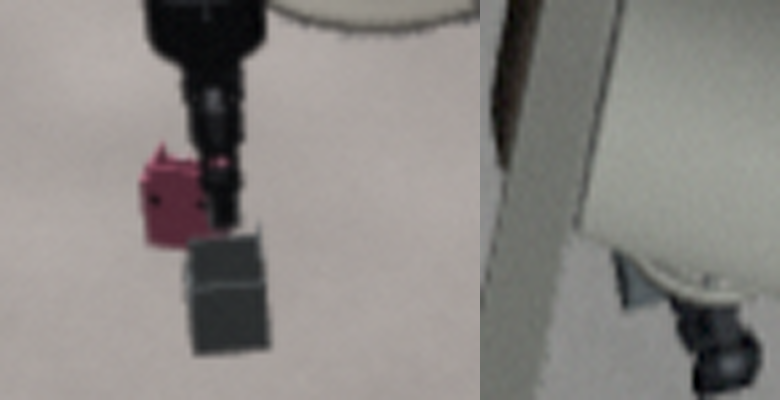

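The near finger, at crop (225,200), stands centred over the grey pocket. Its tall back edge at (260,230) is on the +y side, and the pink one is clear of the fingers. Descending.

>>> carry_out --deltas '[{"dp": [-0.05, 0.02, 0.6], "dr": [0, 0, 0]}, {"dp": [-0.05, 0.02, 1.2], "dr": [0, 0, 0]}, {"dp": [-0.05, 0.02, 1.6], "dr": [0, 0, 0]}, {"dp": [-0.05, 0.02, 1.8], "dr": [0, 0, 0]}, {"dp": [-0.05, 0.02, 1.8], "dr": [0, 0, 0]}]'

```text
t: 3.8
tcp_pos: [532.0, -68.9, 21.8]
tool_rot: [1.996, 2.426, 0.0]
ft_force: [0.4, 0.3, -0.0]
finger_gap: 84.9
grip_force: 0.0
```

>>> carry_out --deltas '[{"dp": [0, 0, 0], "dr": [0, 0, 0]}, {"dp": [0, 0, 0], "dr": [0, 0, 0]}, {"dp": [0, 0, 0], "dr": [0, 0, 0]}, {"dp": [0, 0, 0], "dr": [0, 0, 0]}, {"dp": [0, 0, 0], "dr": [0, 0, 0]}]' --hand 40

```text
t: 4.42
tcp_pos: [532.3, -69.0, 22.5]
tool_rot: [1.995, 2.425, 0.001]
ft_force: [-1.6, -0.8, 7.7]
finger_gap: 55.2
grip_force: 64.4
```

```bash
python3 to.py 531 -69 20 0.19
```

```text
tcp [532.3 -69.   22.5] F [-1.6 -0.8  7.7] gap 55.2 grip 64.4 t 4.425
dp [ 0.006 -0.026  0.049] dr [0.014 0.008 0.037] q [-0.27  0.24  1.78 -0.    1.12 -0.47]
world y in tool [ 1.     0.004 -0.001] tool axes [[-0.193, 0.981, 0.002], [0.981, 0.193, -0.001], [-0.001, 0.001, -1.0]]
```

>>> carry_out --deltas '[{"dp": [0, 0, -0.4], "dr": [0, 0, 0]}, {"dp": [0, 0, -1.0], "dr": [0, 0, 0]}, {"dp": [0, 0, -1.25], "dr": [0, 0, 0]}, {"dp": [0, 0, -1.25], "dr": [0, 0, 0]}]'

```text
t: 4.92
tcp_pos: [532.1, -68.9, 84.3]
tool_rot: [1.995, 2.425, 0.001]
ft_force: [-0.2, -0.3, -2.2]
finger_gap: 55.2
grip_force: 64.1
```

```bash
python3 to.py 574.5 110 85 -0.012
```

```text
tcp [532.1 -68.9  84.3] F [-0.2 -0.3 -2.2] gap 55.2 grip 64.1 t 4.925
dp [ 3.348  1.522 -0.015] dr [0.012 0.006 1.965] q [-0.27  0.17  1.73 -0.    1.25 -0.47]
world y in tool [ 0.979  0.204 -0.   ] tool axes [[-0.193, 0.981, 0.001], [0.981, 0.193, -0.0], [-0.001, 0.001, -1.0]]
```

>>> carry_out --deltas '[{"dp": [0.7, 0.3, 0], "dr": [0, 0, 0.5]}, {"dp": [1.6, 0.7, 0], "dr": [0, 0, 1.0]}, {"dp": [2.5, 1.15, 0], "dr": [0, 0, 1.5]}, {"dp": [3.2, 1.45, 0], "dr": [0, 0, 1.96]}, {"dp": [3.35, 1.52, 0], "dr": [0, 0, 1.96]}]'

```text
t: 5.55
tcp_pos: [573.6, 112.3, 82.2]
tool_rot: [-2.231, -2.21, 0.002]
ft_force: [0.2, -0.7, -1.5]
finger_gap: 55.0
grip_force: 64.2
```

```bash
python3 to.py 574.5 110 85 -0.012
python3 - <<'E'
from h import *
s=bot.get_image("scene");t=bot.get_image("top")
a=cv2.resize(s["color"][145:250,230:320],(480,560),interpolation=cv2.INTER_CUBIC)
b=cv2.resize(t["color"][140:280,190:260],(280,560),interpolation=cv2.INTER_CUBIC)
cv2.imwrite("pics/c3.png",np.hstack([a,b]))
E
```

```text
tcp [573.6 112.3  82.2] F [ 0.2 -0.7 -1.5] gap 55.0 grip 64.2 t 5.55
dp [-0.045  0.018 -0.056] dr [-0.019 -0.001  0.021] q [0.06 0.26 1.61 0.   1.27 0.07]
world y in tool [1.    0.002 0.   ] tool axes [[0.01, 1.0, -0.002], [1.0, -0.01, 0.0], [0.0, -0.002, -1.0]]
```

View pics/c3.png

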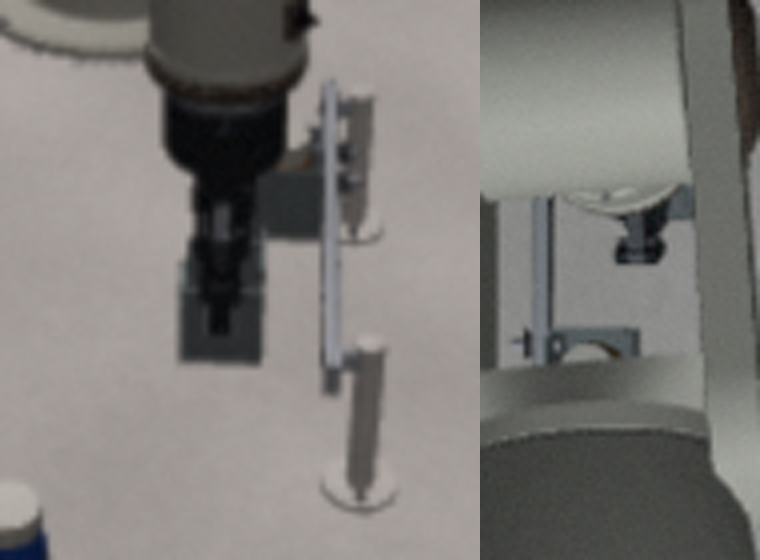

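The pocket is held upright at crop (220,320), facing the free part of the bar. The fitted pocket and both posts are clear. I'll check the offset between the robot and the scene camera by fitting the held pocket, and refit the rail end in the same picture.

```bash
cat > m2.py <<'E'
from fit import *
st=bot.read_state(); tx,ty,tz=st["tcp_pos"]; a=R.from_rotvec(st["tool_rot"]).as_matrix(); yaw=np.arctan2(a[1,1],a[0,1]); yaw=(yaw+np.pi/2)%np.pi-np.pi/2
s=bot.get_image("scene")
def run(roi,w,lay,x0,steps):
    r=nm(lambda v:resid(s,lay(v),roi,w),x0,steps); return r.x.round(2),round(r.fun,1)
roi=(257,202,290,222); w=np.ones((20,33),bool); w[:8,9:19]=0; w[:,30:]=0
f=lambda v:[[place(q,v[0],v[1],yaw,tz-22.5) for q in POCK]]
print("tcp",st["tcp_pos"].round(1),"yaw",round(yaw,4))
print("pocket back, scene:",run(roi,w,f,[tx,ty+27],[4,4]))
roi=(284,200,300,222); w=np.ones((22,16),bool); w[:,10:]=0
g=lambda v:[[place(q,v[0],v[1],-.012) for q in L] for L in(RT,RF,RE)]
print("rail, scene end:",run(roi,w,g,[510,176],[4,4]))
E
python3 m2.py
```

```text
tcp [573.6 110.7  82.6] yaw -0.0099
pocket back, scene: (array([573.44, 136.22]), np.float64(12.7))
rail, scene end: (array([509.23, 175.03]), np.float64(37.6))
```

The scene camera and the robot agree on the held pocket within 1.5 mm. The rail end gives the free place at x of about 574.5, with contact expected at a TCP y of about 149. Next I'll correct the height and move in.

>>> carry_out --deltas '[{"dp": [0.2, 0.02, -0.05], "dr": [-0.02, 0, 0.02]}, {"dp": [0.4, 0.02, -0.05], "dr": [-0.02, 0, 0.02]}, {"dp": [0.56, 0.02, -0.05], "dr": [-0.02, 0, 0.02]}, {"dp": [0.56, 0.02, -0.05], "dr": [-0.02, 0, 0.02]}, {"dp": [0.56, 0.02, -0.05], "dr": [-0.02, 0, 0.02]}]'

```text
t: 6.32
tcp_pos: [575.4, 138.1, 86.2]
tool_rot: [2.235, 2.205, 0.002]
ft_force: [-0.3, -0.1, -2.2]
finger_gap: 55.3
grip_force: 64.2
```

```bash
python3 to.py 574.7 148 85 -0.012
```

```text
tcp [575.4 138.1  86.2] F [-0.3 -0.1 -2.2] gap 55.3 grip 64.2 t 6.325
dp [ 0.198 -0.016  0.025] dr [ 0.019  0.002 -0.013] q [ 0.11  0.27  1.59 -0.    1.28  0.12]
world y in tool [ 1.    -0.001 -0.   ] tool axes [[0.013, 1.0, 0.002], [1.0, -0.013, -0.0], [-0.0, 0.002, -1.0]]
```

>>> carry_out --deltas '[{"dp": [0.1, -0.01, 0.02], "dr": [0, 0, 0]}, {"dp": [0.14, -0.01, 0.02], "dr": [0, 0, 0]}, {"dp": [0.14, -0.01, 0.02], "dr": [0, 0, 0]}]'

```text
t: 6.7
tcp_pos: [575.0, 145.3, 85.3]
tool_rot: [2.235, 2.205, 0.002]
ft_force: [-0.2, 0.3, -1.7]
finger_gap: 55.3
grip_force: 64.3
```

>>> carry_out --deltas '[{"dp": [0.02, 0, 0], "dr": [0, 0, 0]}, {"dp": [0.04, 0, 0], "dr": [0, 0, 0]}, {"dp": [0.04, 0, 0], "dr": [0, 0, 0]}]'

```text
t: 7.08
tcp_pos: [575.0, 147.2, 85.3]
tool_rot: [2.235, 2.205, 0.002]
ft_force: [-0.7, -0.3, -2.1]
finger_gap: 55.5
grip_force: 64.2
```

>>> carry_out --deltas '[{"dp": [0.02, 0, 0], "dr": [0, 0, 0]}, {"dp": [0.02, 0, 0], "dr": [0, 0, 0]}]'

```text
t: 7.32
tcp_pos: [575.0, 148.2, 85.3]
tool_rot: [2.235, 2.205, 0.002]
ft_force: [-0.0, -0.1, -2.6]
finger_gap: 55.2
grip_force: 64.2
```

>>> carry_out --deltas '[{"dp": [0.02, 0, 0], "dr": [0, 0, 0]}, {"dp": [0.02, 0, 0], "dr": [0, 0, 0]}]'

```text
t: 7.58
tcp_pos: [575.0, 149.2, 85.3]
tool_rot: [2.235, 2.205, 0.002]
ft_force: [0.2, -0.6, -2.7]
finger_gap: 55.1
grip_force: 64.2
```

>>> carry_out --deltas '[{"dp": [0.01, 0, 0], "dr": [0, 0, 0]}, {"dp": [0.01, 0, 0], "dr": [0, 0, 0]}]'

```text
t: 7.82
tcp_pos: [575.0, 149.6, 85.3]
tool_rot: [2.235, 2.205, 0.002]
ft_force: [-0.3, -1.3, -2.5]
finger_gap: 55.8
grip_force: 64.2
```

>>> carry_out --deltas '[{"dp": [0.01, 0, 0], "dr": [0, 0, 0]}, {"dp": [0.01, 0, 0], "dr": [0, 0, 0]}]'

```text
t: 8.07
tcp_pos: [575.0, 149.6, 85.3]
tool_rot: [2.235, 2.205, 0.001]
ft_force: [-0.5, -7.4, -0.3]
finger_gap: 55.3
grip_force: 64.4
```

>>> carry_out --deltas '[{"dp": [0.01, 0, 0], "dr": [0, 0, 0]}, {"dp": [0.01, 0, 0], "dr": [0, 0, 0]}]'

```text
t: 8.32
tcp_pos: [575.0, 149.6, 85.3]
tool_rot: [2.235, 2.204, 0.0]
ft_force: [-1.6, -11.4, -0.6]
finger_gap: 55.6
grip_force: 64.5
```

Run:
```python
from fit import *
F=[];M=[]
for i in range(4):
    s=bot.get_image("scene"); st=bot.read_state(); F.append(st["ft_force"]);M.append(st["moment"])
print(np.mean(F,0).round(2),np.mean(M,0).round(3),st["tcp_pos"].round(2),R.from_rotvec(st["tool_rot"]).as_matrix().round(4).tolist())
x=st["tcp_pos"][0]; vis=s["color"].copy()
k=6;roi=(255,160,315,250); im=cv2.resize(vis[roi[1]:roi[3],roi[0]:roi[2]],None,fx=k,fy=k,interpolation=cv2.INTER_CUBIC); raw=im.copy()
def dr(L,c):
    for f in L: cv2.polylines(im,[np.round((proj(s,f)-[roi[0]-.5,roi[1]-.5])*k).astype(int)],True,c,1)
dr([place(f,x,175.6,-.012,62.8) for f in POCK],(0,255,0)); dr([place(f,509.7,176,-.012) for f in RT+RF+RE],(0,0,255))
cv2.imwrite("pics/c4.png",np.hstack([raw,im]))
```

```text
[ -1.87 -10.71  -0.33] [-1.555  0.225 -0.223] [575.01 149.62  85.3 ] [[0.0141, 0.9999, 0.0017], [0.9999, -0.0141, -0.0017], [-0.0017, 0.0017, -1.0]]
```

View pics/c4.png

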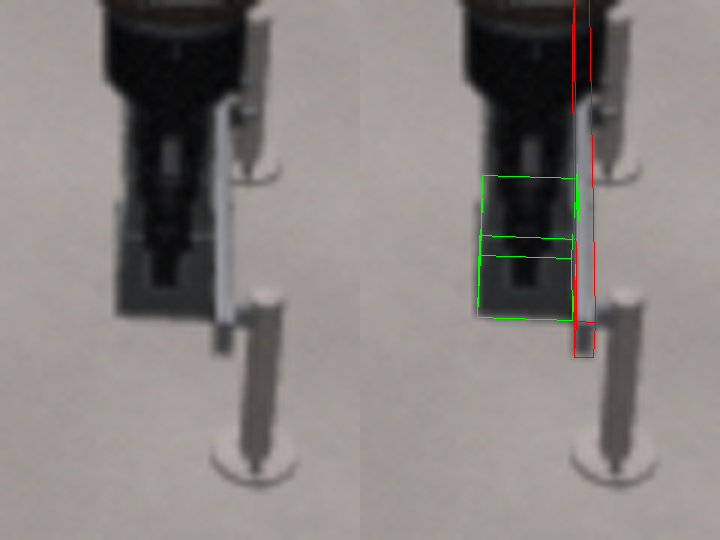

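The overlay matches the pocket and the rail end in the picture, and the push is 10.7 N. The moment Mz of -0.22 N·m puts the contact near the pocket's +x edge, so it isn't square yet. I'll turn it slightly.

>>> carry_out --deltas '[{"dp": [0, 0, 0], "dr": [0, 0, 0.1]}, {"dp": [0, 0, 0], "dr": [0, 0, 0.1]}]'

```text
t: 8.78
tcp_pos: [574.8, 149.6, 85.3]
tool_rot: [2.247, 2.193, -0.001]
ft_force: [-4.1, -12.2, 0.8]
finger_gap: 55.4
grip_force: 64.6
```

```bash
cat > f.py <<'E'
from h import *
F=[];M=[]
for i in range(4):
    bot.get_image("scene"); st=bot.read_state(); F.append(st["ft_force"]);M.append(st["moment"])
a=R.from_rotvec(st["tool_rot"]).as_matrix()
print(np.mean(F,0).round(2),np.mean(M,0).round(3),st["tcp_pos"].round(2),"yaw",np.arctan2(a[1,1],a[0,1]).round(4),a[:,2].round(4),st["t"])
E
python3 f.py
```

```text
[ -3.37 -11.29   1.16] [-1.637  0.66   0.343] [574.8  149.55  85.29] yaw -0.0241 [ 0.0012 -0.002  -1.    ] 8.975
```

>>> carry_out --deltas '[{"dp": [0, 0, 0], "dr": [0, 0, -0.06]}, {"dp": [0, 0, 0], "dr": [0, 0, -0.06]}]'

```text
t: 9.22
tcp_pos: [574.9, 149.7, 85.3]
tool_rot: [2.24, 2.2, -0.0]
ft_force: [-3.2, -10.3, -0.1]
finger_gap: 55.2
grip_force: 64.4
```

```bash
python3 f.py
```

```text
[ -2.71 -10.39   0.21] [-1.493  0.352  0.114] [574.93 149.67  85.28] yaw -0.018 [ 0.0015 -0.0018 -1.    ] 9.425
```

The contact is now centred (about 4 mm off the middle), so the pocket is flush. The push is 10.4 N at x 574.9, z 85.3, both as intended. Handing in.

```bash
python3 -c "from plant import bot; print(bot.close_job())"
```

```text
the job is handed in; nothing more can be done
None
```

I handed the job in with the grey pocket still gripped clear of the deck and pressed flush on the rail's empty place at about 10.4 N; the two holes should line up to about 1 mm by camera and robot position, though I never saw them directly.

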